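# Sweep sorted meter parts off a repair board

## Task

Clear the green repair board by sweeping with the fingers: push both brass clamps over the board's edge into the blue tray and both red caps over the other edge into the white tray. Only push the parts along the board, at a calm pace, and let them drop off the edge into the tray; do not lift, carry or fling them. Leave the bottle and the black terminal cover where they are.

Things in the scene. Friction and masses are not known exactly. Their poses are not given: they have to be found in the camera images.
- board: Fixed green board 270 mm (its x, away from the robot) by 260 mm (its y); flat rimless top 40 mm above the table. A tray lies along its +y edge, the other along its -y edge. Origin: centre of its underside, on the table, z up. The four parts lie in separate rows, 37 mm or more apart in the board's x and within 55 mm of its centre in y, so each can be pushed straight along y past the others.
- blue_tray: Fixed blue open tray, 250 mm (its x) by 100 mm (its y), 32 mm tall, walls and floor 4 mm. It lies 3 mm from the board's +y or -y edge (which one changes from start to start), its rim 8 mm below the board's top, so a part pushed over the edge drops in. Origin: centre of its underside, on the table; axes parallel to the board's.
- white_tray: Fixed white open tray, 250 mm (its x) by 100 mm (its y), 32 mm tall, walls and floor 4 mm. It lies 3 mm from the board's +y or -y edge (which one changes from start to start), its rim 8 mm below the board's top, so a part pushed over the edge drops in. Origin: centre of its underside, on the table; axes parallel to the board's.
- clamp1: Loose brass terminal clamp, a block 20 x 20 mm and 14 mm tall with two dark screw heads on top, about 40 g, lying at any yaw on the green board. Origin: centre of its underside; z up.
- clamp2: Loose brass terminal clamp, a block 20 x 20 mm and 14 mm tall with two dark screw heads on top, about 40 g, lying at any yaw on the green board. Origin: centre of its underside; z up.
- cap1: Loose red plastic sealing cap, round, 22 mm across and 12 mm tall, about 12 g, lying flat on the green board. Origin: centre of its underside; z up.
- cap2: Loose red plastic sealing cap, round, 22 mm across and 12 mm tall, about 12 g, lying flat on the green board. Origin: centre of its underside; z up.
- bottle: Small amber bottle with black cap, 34 mm across, 55 mm tall, standing on the far strip of the board (about 100 mm beyond its centre in the board's x). Origin: centre of its underside. Loose, 15 mm of movement is too much.
- cover: Black plastic terminal cover, 26 x 60 mm, 20 mm tall, lying on the far strip of the board (about 100 mm beyond its centre in the board's x). Origin: centre of its underside. Loose, 15 mm of movement is too much.

How it is judged:
By the outcome, as a careful person would: the job done as asked, in the order asked, and still so for the second after the job is handed in, with the robot touching nothing.
It also fails if it takes over 62 s, if anything falls off the work surface, if the arm or the gripper's body presses on something with over 40 N, if the wrist force passes 120 N, or if a joint passes its speed limit or range.

## Robot

A 7-joint arm with a two-finger parallel gripper is mounted at the origin on the work surface. World frame = base frame: x ahead of the robot, y to its left, z up, the work surface at z = 0. Lengths are in m, angles in rad, forces in N, time in s.
With the tool pointing down it reaches from about 0.35 to 0.9 m from the base axis. Payload 19.9 kg.
Tool frame: the origin (TCP) lies between the finger pads; the fingertips stand 14 mm ahead of it and the grasp point (between the pads) lies 5 mm behind it (ctrl.tip_extent is the distance from the TCP to the fingertips, in m); z points along the fingers, y is the line along which they close (so a half turn about z gives the same grasp; the last joint's range is limited). The gripper opens to 94 mm and grips with 3 to 60 N. Pads are 16 mm wide; open, the fingers measure 119 mm over their backs; the gripper's body (75 mm by 177 mm) begins 78 mm behind the grasp point.
Start: joints at [-0.042, 0.417, -0.01, 1.614, 0.005, 1.111, -0.053], TCP at [0.625, 0, 0.219] pointing down, gripper open.
Joint ranges: [-2.81, 2.81], [-0.39, 2.02], [-1.27, 1.25], [0.06, 2.57], [-1.19, 4.33], [0.19, 2], [-2.82, 2.82]. Speed limits (rad/s): [1.89, 1.89, 2.39, 2.39, 3.01, 3.01, 3.01].

## Interface

Orientations are given as [roll, pitch, yaw] about the fixed x, y, z axes, in that order (R = Rz(yaw) Ry(pitch) Rx(roll)).
In Python, from workcell import ctrl gives the robot as it stands.
- The arm moves only by the tool jog_arm, never from a script. Its argument "moves" is one flat list of numbers, 7 for each row, row after row: the finger opening in m, from 0 to 0.094, then the shift along the world's x, y, z in m, then the turn, a rotation vector about the world's x, y, z in rad. A call has 1 to 20 rows; each row is the pose to reach, as a shift and turn from the pose commanded when the call began; what a row does not reach only later rows make up. A row lasts 1/8 s, in which the tool goes at most 62.5 mm and 10.7 degrees, less where a joint would pass 70% of its speed; a pose out of reach is approached as far as the arm can. A call with a gripper value outside its range is refused whole. The fingers move at their own pace and stop on an object; the grip force is fixed at half the most. Time passes only in rows, so rows that repeat a pose let the fingers close. It gives the time, the measured TCP pose, the force, the opening and the grip force at its end, in the units of the state.
- ctrl.get_obs(): the state, without advancing time (a new reading comes with each control period).
- ctrl.grab_frame(name): name is "scene" or "side" or "wrist"; returns (picture, depth): 400x640x3 uint8, blue, green, red; 400x640 float32, m along the optical axis (not along the pixel's ray), 0 where there is no reading.
- ctrl.calibration(name): a dict with "fx", "fy", "cx", "cy" (pixels), "k1" (the pictures are not rectified: a ray, as slopes to the right and down, at radius r is drawn at 1 + k1 r^2 times it, then the intrinsics apply), "xyz" and "orientation" of the camera in the world; the wrist camera has in their place "hand_eye" (4x4, takes a point from camera to tool coordinates, whose origin is the TCP and whose axes are the flange's). Camera axes: x right, y down, z forward; pixel columns grow to the right and rows downward; lengths in m; the calibration is good to about 2 mm. A picture is of the moment at which its call begins: read the wrist's pose just before it. calibration takes no time and is no camera call.
- ctrl.hand_in(): hands the job in; it is judged then, once.
The state is a dict: "time": time; "joint_pos": joint angles; "dq": joint speeds; "joint_efforts": joint torques, N m; "tool_pos": TCP position; "ee_rot": TCP orientation; "ft_force": force on the tool from outside, world axes, zero at the start; "moment": the same for the moment, N m; "grip_width": finger opening in m; "gripper_force": force on a finger pad.
Only numpy, scipy, OpenCV 4.12 (cv2) and the standard library are available. Lean on these libraries where they do the work, as an engineer would, in place of code of your own. Each camera call takes 0.05 s, during which the arm holds its last target. There are 200 camera calls.

## Working session

There is one attempt and no reset: what is moved stays moved. The work goes in short steps, Python scripts to look and compute and a tool call to move; the robot and the scene stay as the last step left them, time stands still between calls to the robot, and variables do not carry over. Pictures are saved under pics/ and viewed, at most 10 in all, crops included, and the job is handed in when it is done.

Besides the shell and the picture viewer there is one more tool, called as name(argument=value, ...) on one line, values as JSON. jog_arm: Moves the arm, as the interface text tells. Its arguments: {"type":"object","properties":{"moves":{"type":"array","items":{"type":"number"}}},"required":["moves"]}

```bash
mkdir -p pics
cat > h.py <<'E'
import numpy as np, cv2
from scipy.spatial.transform import Rotation as R
from workcell import ctrl
def cast(name,uv,z):
    c=ctrl.calibration(name)
    K=np.array([[c['fx'],0,c['cx']],[0,c['fy'],c['cy']],[0,0,1]])
    p=cv2.undistortPoints(np.array(uv,float).reshape(-1,1,2),K,np.array([c['k1'],0,0,0.]))[:,0]
    if 'xyz' in c:
        o=np.array(c['xyz']); M=np.array(c['orientation'])
        M=M if M.shape==(3,3) else R.from_euler('xyz',M).as_matrix()
    else: raise SystemExit('wrist')
    d=np.c_[p,np.ones(len(p))]@M.T
    return o+d*((z-o[2])/d[:,2])[:,None]
E
python3 - <<'E'
from h import *
s=ctrl.get_obs();print(s['time'],s['tool_pos'],s['ee_rot'])
a,_=ctrl.grab_frame('scene');b,_=ctrl.grab_frame('side')
cv2.imwrite('pics/a.png',a);cv2.imwrite('pics/b.png',b)
for n in('scene','side','wrist'):print(ctrl.calibration(n))
E
```

```text
0.0 [6.24637350e-01 1.17736179e-05 2.18822654e-01] [-3.14035295e+00  9.82853298e-05  1.57082769e+00]
{'fx': 477.5485694258748, 'fy': 477.5485694258748, 'cx': 313.493009125164, 'cy': 194.3045756301444, 'k1': -0.13342292693127533, 'xyz': array([0.95654135, 0.40298379, 0.65725876]), 'orientation': array([-2.41899132,  0.01751138,  2.39270363])}
{'fx': 409.68382886712163, 'fy': 409.68382886712163, 'cx': 319.2416399162255, 'cy': 203.7031152994605, 'k1': 0.03251107963724173, 'xyz': array([ 0.32112148, -0.4352687 ,  0.44309974]), 'orientation': array([-2.19685769, -0.00775622, -0.5466458 ])}
{'fx': 354.3288615871844, 'fy': 354.3288615871844, 'cx': 315.641826112063, 'cy': 197.57851585504093, 'k1': -0.07549240969651418, 'hand_eye': array([[-1.94158130e-04, -9.64084360e-01, -2.65596139e-01,
         7.75113182e-02],
       [ 9.99999759e-01, -3.64202428e-04,  5.90986684e-04,
        -1.74949532e-04],
       [-6.66491778e-04, -2.65595960e-01,  9.64084198e-01,
        -1.66005598e-01],
       [ 0.00000000e+00,  0.00000000e+00,  0.00000000e+00,
         1.00000000e+00]])}
```

View pics/a.png

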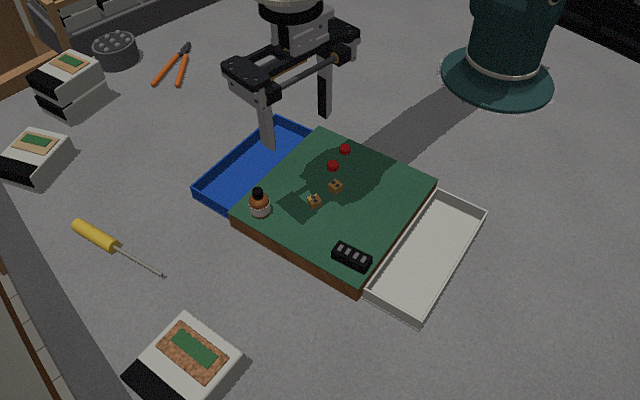

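View pics/b.png

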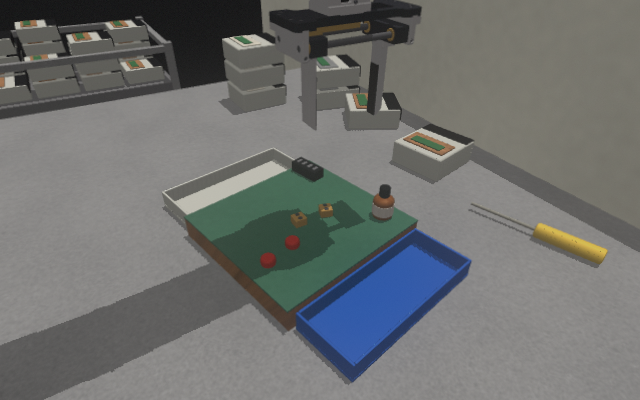

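The scene view shows two red caps near (345,149) and (333,166), and brass clamps near (336,185) and (314,200). The bottle is at (260,203) and the cover at (352,256). The blue tray is on the −y side and the white tray on the +y side. The side view agrees, with caps at (268,260) and (292,242), and clamps at (299,219) and (326,210).

Run:
```python
from h import *
for n,f in(('scene','a'),('side','b')):
    im=cv2.imread(f'pics/{f}.png');hsv=cv2.cvtColor(im,cv2.COLOR_BGR2HSV);H,S,V=cv2.split(hsv)
    ms={'board':((H>60)&(H<90)&(S>80)),'red':(((H<6)|(H>174))&(S>150)),'brass':((H>=9)&(H<28)&(S>110)&(V>60))
        ,'blue':((H>100)&(H<125)&(S>150))}
    for k,m in ms.items():
        m=m.astype(np.uint8)*255
        if k in('board','brass'): m=cv2.morphologyEx(m,cv2.MORPH_CLOSE,np.ones((5,5)))
        cs=[c for c in cv2.findContours(m,0,2)[0]]
        if k in('board','blue'):
            c=max(cs,key=cv2.contourArea);h=cv2.convexHull(c)
            q=cv2.approxPolyDP(h,12,True)[:,0];print(n,k,q.tolist());
            P=cast(n,q,.04 if k=='board' else .032);print(P.round(3)[:,:2].tolist())
        else:
            for c in cs:
                if 25<cv2.contourArea(c)<600:
                    M=cv2.moments(c);uv=[M['m10']/M['m00'],M['m01']/M['m00']]
                    print(n,k,np.round(uv),cv2.contourArea(c),cast(n,[uv],.048)[0].round(4)[:2])
```

```text
scene board [[318, 126], [437, 179], [358, 289], [227, 212]]
[[0.465, -0.129], [0.41, 0.122], [0.673, 0.178], [0.726, -0.075]]
scene red [332. 165.] 99.0 [ 0.527 -0.025]
scene red [344. 149.] 91.5 [ 0.4813 -0.0403]
scene brass [  2. 268.] 50.0 [ 1.0704 -0.2291]
scene brass [314. 201.] 145.0 [0.6085 0.0142]
scene brass [258. 202.] 160.5 [ 0.6775 -0.0498]
scene brass [335. 186.] 142.0 [0.5593 0.0146]
scene brass [74. 69.] 65.5 [ 0.7394 -0.6896]
scene brass [173.  69.] 369.0 [ 0.5706 -0.5039]
scene brass [58. 20.] 504.5 [ 0.6725 -0.9803]
scene blue [[312, 130], [228, 218], [193, 197], [273, 115]]
[[0.475, -0.135], [0.73, -0.069], [0.747, -0.151], [0.501, -0.226]]
side board [[415, 220], [287, 310], [218, 236], [290, 173], [325, 171]]
[[0.722, -0.076], [0.463, -0.131], [0.439, 0.046], [0.617, 0.151], [0.678, 0.124]]
side red [268. 260.] 150.5 [ 0.4777 -0.0465]
side red [292. 242.] 125.5 [ 0.524  -0.0307]
side brass [298. 219.] 138.0 [0.5577 0.0108]
side brass [325. 210.] 122.5 [0.6071 0.01  ]
side brass [383. 200.] 131.5 [ 0.7043 -0.0162]
side brass [429. 143.] 410.5 [0.9154 0.098 ]
side brass [357. 102.] 33.5 [0.9158 0.3521]
side brass [137.  64.] 35.5 [0.5093 0.9289]
side brass [83. 36.] 39.0 [0.4135 1.346 ]
side brass [337.  28.] 201.5 [1.2916 1.0181]
side brass [120.  23.] 42.0 [0.5615 1.4902]
side brass [31. 23.] 29.0 [0.2656 1.636 ]
side blue [[470, 260], [354, 365], [296, 314], [414, 229]]
[[0.734, -0.18], [0.494, -0.231], [0.473, -0.137], [0.713, -0.086]]
```

jog_arm(moves=[0.008, -0.013, 0.028, -0.05, 0, 0, 0.1, 0.008, -0.026, 0.056, -0.09, 0, 0, 0.205, 0.008, -0.026, 0.056, -0.09, 0, 0, 0.205, 0.008, -0.026, 0.056, -0.09, 0, 0, 0.205, 0.008, -0.026, 0.056, -0.09, 0, 0, 0.205, 0.008, -0.026, 0.056, -0.09, 0, 0, 0.205, 0.008, -0.026, 0.056, -0.09, 0, 0, 0.205, 0.008, -0.026, 0.056, -0.11, 0, 0, 0.205, 0.008, -0.026, 0.056, -0.13, 0, 0, 0.205, 0.008, -0.026, 0.056, -0.145, 0, 0, 0.205, 0.008, -0.026, 0.056, -0.155, 0, 0, 0.205, 0.008, -0.026, 0.056, -0.159, 0, 0, 0.205, 0.008, -0.026, 0.056, -0.159, 0, 0, 0.205])

```text
time: 1.72
tool_pos: [0.5991, 0.056, 0.0606]
ee_rot: [3.141, 0.0, 1.776]
ft_force: [-0.2, 0.4, 0.4]
grip_width: 0.0075
gripper_force: 0.0
```

Run:
```python
from h import *
a,_=ctrl.grab_frame('scene');b,_=ctrl.grab_frame('side')
cv2.imwrite('pics/c.png',np.hstack([cv2.resize(a[90:310,200:460],None,fx=1.5,fy=1.5),cv2.resize(b[90:310,160:420],None,fx=1.5,fy=1.5)]))
```

```text
(no output)
```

View pics/c.png

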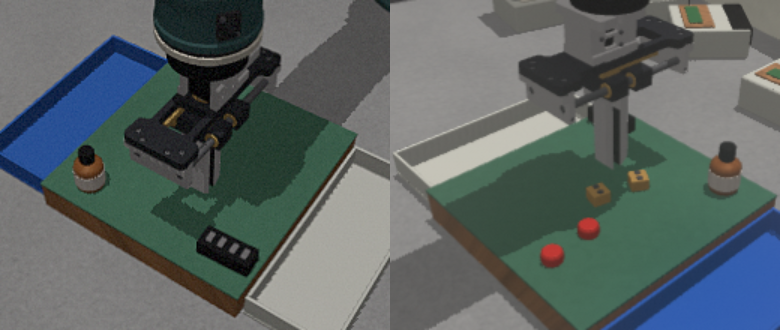

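The side crop shows the fingertips at (612,163), just behind clamp D at (638,180) along board y. I'll push now.

jog_arm(moves=[0.008, 0.0014, -0.0069, 0, 0, 0, 0, 0.008, 0.0029, -0.0137, 0, 0, 0, 0, 0.008, 0.0043, -0.0206, 0, 0, 0, 0, 0.008, 0.0057, -0.0274, 0, 0, 0, 0, 0.008, 0.0071, -0.0343, 0, 0, 0, 0, 0.008, 0.0086, -0.0411, 0, 0, 0, 0, 0.008, 0.01, -0.048, 0, 0, 0, 0, 0.008, 0.0114, -0.0548, 0, 0, 0, 0, 0.008, 0.0128, -0.0617, 0, 0, 0, 0, 0.008, 0.0143, -0.0685, 0, 0, 0, 0, 0.008, 0.0157, -0.0754, 0, 0, 0, 0, 0.008, 0.0171, -0.0822, 0, 0, 0, 0, 0.008, 0.0186, -0.0891, 0, 0, 0, 0, 0.008, 0.02, -0.0959, 0, 0, 0, 0, 0.008, 0.0214, -0.1028, 0, 0, 0, 0, 0.008, 0.0229, -0.1096, 0, 0, 0, 0, 0.008, 0.0243, -0.1165, 0, 0, 0, 0, 0.008, 0.0257, -0.1233, 0, 0, 0, 0, 0.008, 0.027, -0.1295, 0, 0, 0, 0, 0.008, 0.028, -0.1345, 0, 0, 0, 0])

```text
time: 4.32
tool_pos: [0.6271, -0.0789, 0.0604]
ee_rot: [-3.142, 0.0, 1.776]
ft_force: [1.0, 0.7, 0.2]
grip_width: 0.008
gripper_force: 0.3
```

jog_arm(moves=[0.008, 0.001, -0.005, 0, 0, 0, 0, 0.008, 0.002, -0.01, 0, 0, 0, 0, 0.008, 0.003, -0.015, 0, 0, 0, 0, 0.008, 0.004, -0.02, 0, 0, 0, 0, 0.008, 0.005, -0.025, 0, 0, 0, 0, 0.008, 0.006, -0.03, 0, 0, 0, 0, 0.008, 0.0072, -0.035, 0, 0, 0, 0, 0.008, 0.0072, -0.035, 0, 0, 0, 0])

```text
time: 5.32
tool_pos: [0.6342, -0.114, 0.0604]
ee_rot: [-3.142, 0.0, 1.775]
ft_force: [1.2, -0.4, -0.4]
grip_width: 0.0078
gripper_force: 0.0
```

Run:
```python
from h import *
a,_=ctrl.grab_frame('scene');b,_=ctrl.grab_frame('side')
cv2.imwrite('pics/d.png',np.hstack([cv2.resize(a[90:310,180:440],None,fx=1.5,fy=1.5),cv2.resize(b[140:360,210:470],None,fx=1.5,fy=1.5)]))
```

```text
(no output)
```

View pics/d.png

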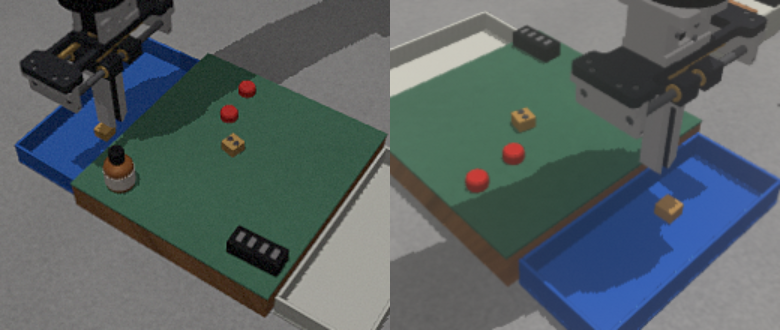

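Clamp D lies in the blue tray (side crop (668,208)), and nothing else has moved. Next is clamp C.

jog_arm(moves=[0.008, 0, 0, 0.02, 0, 0, 0, 0.008, 0, 0, 0.035, 0, 0, 0, 0.008, -0.02, 0.04, 0.035, 0, 0, 0, 0.008, -0.04, 0.08, 0.035, 0, 0, 0, 0.008, -0.06, 0.12, 0.035, 0, 0, 0, 0.008, -0.083, 0.1645, 0.035, 0, 0, 0, 0.008, -0.083, 0.1645, 0.035, 0, 0, 0, 0.008, -0.083, 0.1645, 0.02, 0, 0, 0, 0.008, -0.083, 0.1645, 0.008, 0, 0, 0, 0.008, -0.083, 0.1645, 0, 0, 0, 0, 0.008, -0.083, 0.1645, 0, 0, 0, 0])

```text
time: 6.8
tool_pos: [0.5508, 0.0505, 0.0595]
ee_rot: [-3.14, -0.0, 1.775]
ft_force: [-0.3, 0.1, 0.3]
grip_width: 0.0079
gripper_force: 0.0
```

jog_arm(moves=[0.008, 0.0014, -0.0069, 0, 0, 0, 0, 0.008, 0.0029, -0.0137, 0, 0, 0, 0, 0.008, 0.0043, -0.0206, 0, 0, 0, 0, 0.008, 0.0057, -0.0274, 0, 0, 0, 0, 0.008, 0.0071, -0.0343, 0, 0, 0, 0, 0.008, 0.0086, -0.0411, 0, 0, 0, 0, 0.008, 0.01, -0.048, 0, 0, 0, 0, 0.008, 0.0114, -0.0548, 0, 0, 0, 0, 0.008, 0.0128, -0.0617, 0, 0, 0, 0, 0.008, 0.0143, -0.0685, 0, 0, 0, 0, 0.008, 0.0157, -0.0754, 0, 0, 0, 0, 0.008, 0.0171, -0.0822, 0, 0, 0, 0, 0.008, 0.0186, -0.0891, 0, 0, 0, 0, 0.008, 0.02, -0.0959, 0, 0, 0, 0, 0.008, 0.0214, -0.1028, 0, 0, 0, 0, 0.008, 0.0229, -0.1096, 0, 0, 0, 0, 0.008, 0.0243, -0.1165, 0, 0, 0, 0, 0.008, 0.0257, -0.1233, 0, 0, 0, 0, 0.008, 0.027, -0.1295, 0, 0, 0, 0, 0.008, 0.028, -0.1345, 0, 0, 0, 0])

```text
time: 9.3
tool_pos: [0.5793, -0.0839, 0.0604]
ee_rot: [-3.141, 0.0, 1.776]
ft_force: [-1.2, 0.5, 1.4]
grip_width: 0.008
gripper_force: 0.4
```

jog_arm(moves=[0.008, 0.001, -0.005, 0, 0, 0, 0, 0.008, 0.002, -0.01, 0, 0, 0, 0, 0.008, 0.003, -0.015, 0, 0, 0, 0, 0.008, 0.004, -0.02, 0, 0, 0, 0, 0.008, 0.005, -0.025, 0, 0, 0, 0, 0.008, 0.006, -0.03, 0, 0, 0, 0, 0.008, 0.0072, -0.035, 0, 0, 0, 0, 0.008, 0.008, -0.039, 0, 0, 0, 0, 0.008, 0.008, -0.039, 0, 0, 0, 0])

```text
time: 10.42
tool_pos: [0.5872, -0.1228, 0.0604]
ee_rot: [-3.142, 0.0, 1.775]
ft_force: [0.2, 0.0, 0.6]
grip_width: 0.008
gripper_force: 0.0
```

Run:
```python
from h import *
a,_=ctrl.grab_frame('scene');b,_=ctrl.grab_frame('side')
cv2.imwrite('pics/e.png',np.hstack([cv2.resize(a[90:310,180:440],None,fx=1.5,fy=1.5),cv2.resize(b[140:360,210:470],None,fx=1.5,fy=1.5)]))
```

```text
(no output)
```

View pics/e.png

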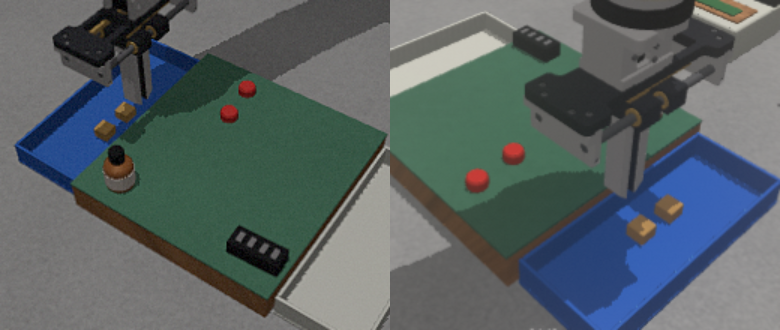

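Both clamps are in the blue tray (side crop (640,230) and (668,208)), and the caps are untouched. Next is cap B, pushed toward +y.

jog_arm(moves=[0.008, 0, 0, 0.02, 0, 0, 0, 0.008, 0, 0, 0.035, 0, 0, 0, 0.008, -0.027, 0.031, 0.035, 0, 0, 0, 0.008, -0.0546, 0.062, 0.035, 0, 0, 0, 0.008, -0.0546, 0.062, 0.035, 0, 0, 0, 0.008, -0.0546, 0.062, 0.02, 0, 0, 0, 0.008, -0.0546, 0.062, 0.008, 0, 0, 0, 0.008, -0.0546, 0.062, 0, 0, 0, 0, 0.008, -0.0546, 0.062, 0, 0, 0, 0])

```text
time: 11.65
tool_pos: [0.5322, -0.0608, 0.0595]
ee_rot: [-3.14, -0.0, 1.775]
ft_force: [-0.6, 0.0, -0.1]
grip_width: 0.008
gripper_force: 0.0
```

jog_arm(moves=[0.008, -0.0014, 0.0069, 0, 0, 0, 0, 0.008, -0.0029, 0.0137, 0, 0, 0, 0, 0.008, -0.0043, 0.0206, 0, 0, 0, 0, 0.008, -0.0057, 0.0274, 0, 0, 0, 0, 0.008, -0.0071, 0.0343, 0, 0, 0, 0, 0.008, -0.0086, 0.0411, 0, 0, 0, 0, 0.008, -0.01, 0.048, 0, 0, 0, 0, 0.008, -0.0114, 0.0548, 0, 0, 0, 0, 0.008, -0.0128, 0.0617, 0, 0, 0, 0, 0.008, -0.0143, 0.0685, 0, 0, 0, 0, 0.008, -0.0157, 0.0754, 0, 0, 0, 0, 0.008, -0.0171, 0.0822, 0, 0, 0, 0, 0.008, -0.0186, 0.0891, 0, 0, 0, 0, 0.008, -0.02, 0.0959, 0, 0, 0, 0, 0.008, -0.0214, 0.1028, 0, 0, 0, 0, 0.008, -0.0229, 0.1096, 0, 0, 0, 0, 0.008, -0.0243, 0.1165, 0, 0, 0, 0, 0.008, -0.0257, 0.1233, 0, 0, 0, 0, 0.008, -0.0271, 0.1302, 0, 0, 0, 0, 0.008, -0.0286, 0.137, 0, 0, 0, 0])

```text
time: 14.15
tool_pos: [0.5039, 0.077, 0.0604]
ee_rot: [-3.142, 0.0, 1.776]
ft_force: [0.4, -0.5, -0.2]
grip_width: 0.0079
gripper_force: 0.1
```

jog_arm(moves=[0.008, -0.0014, 0.0069, 0, 0, 0, 0, 0.008, -0.0029, 0.0137, 0, 0, 0, 0, 0.008, -0.0043, 0.0206, 0, 0, 0, 0, 0.008, -0.0057, 0.0274, 0, 0, 0, 0, 0.008, -0.0068, 0.0325, 0, 0, 0, 0, 0.008, -0.0078, 0.0375, 0, 0, 0, 0, 0.008, -0.0089, 0.0425, 0, 0, 0, 0, 0.008, -0.0099, 0.0475, 0, 0, 0, 0, 0.008, -0.011, 0.0525, 0, 0, 0, 0, 0.008, -0.012, 0.0575, 0, 0, 0, 0, 0.008, -0.013, 0.0625, 0, 0, 0, 0, 0.008, -0.014, 0.0675, 0, 0, 0, 0, 0.008, -0.015, 0.0725, 0, 0, 0, 0, 0.008, -0.016, 0.0775, 0, 0, 0, 0, 0.008, -0.0172, 0.0825, 0, 0, 0, 0, 0.008, -0.0178, 0.0855, 0, 0, 0, 0, 0.008, -0.0178, 0.0855, 0, 0, 0, 0])

```text
time: 16.27
tool_pos: [0.4861, 0.1622, 0.0604]
ee_rot: [-3.141, -0.0, 1.776]
ft_force: [-0.8, -0.4, 0.0]
grip_width: 0.0082
gripper_force: 0.0
```

Run:
```python
from h import *
a,_=ctrl.grab_frame('scene');b,_=ctrl.grab_frame('side')
cv2.imwrite('pics/f.png',np.hstack([cv2.resize(a[110:330,240:500],None,fx=1.5,fy=1.5),cv2.resize(b[130:350,150:410],None,fx=1.5,fy=1.5)]))
```

```text
(no output)
```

View pics/f.png

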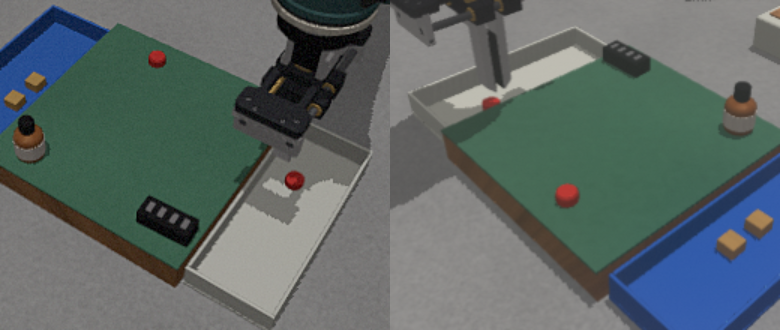

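Cap B is in the white tray (scene crop (294,180)). Cap A remains.

jog_arm(moves=[0.008, 0, 0, 0.02, 0, 0, 0, 0.008, 0, 0, 0.04, 0, 0, 0, 0.008, 0, -0.045, 0.04, 0, 0, 0, 0.008, 0, -0.09, 0.04, 0, 0, 0, 0.008, 0, -0.135, 0.04, 0, 0, 0, 0.008, 0, -0.18, 0.04, 0, 0, 0, 0.008, 0, -0.22, 0.04, 0, 0, 0, 0.008, 0, -0.237, 0.04, 0, 0, 0, 0.008, 0, -0.237, 0.04, 0, 0, 0, 0.008, 0, -0.237, 0.02, 0, 0, 0, 0.008, 0, -0.237, 0.008, 0, 0, 0, 0.008, 0, -0.237, 0, 0, 0, 0, 0.008, 0, -0.237, 0, 0, 0, 0])

```text
time: 18.0
tool_pos: [0.486, -0.0746, 0.0601]
ee_rot: [-3.141, -0.0, 1.776]
ft_force: [-0.5, 0.0, 0.6]
grip_width: 0.0077
gripper_force: 0.0
```

jog_arm(moves=[0.008, -0.0012, 0.0069, 0, 0, 0, 0, 0.008, -0.0024, 0.0138, 0, 0, 0, 0, 0.008, -0.0036, 0.0207, 0, 0, 0, 0, 0.008, -0.0048, 0.0276, 0, 0, 0, 0, 0.008, -0.006, 0.0345, 0, 0, 0, 0, 0.008, -0.0072, 0.0414, 0, 0, 0, 0, 0.008, -0.0084, 0.0483, 0, 0, 0, 0, 0.008, -0.0096, 0.0552, 0, 0, 0, 0, 0.008, -0.0108, 0.0621, 0, 0, 0, 0, 0.008, -0.012, 0.069, 0, 0, 0, 0, 0.008, -0.0132, 0.0759, 0, 0, 0, 0, 0.008, -0.0144, 0.0828, 0, 0, 0, 0, 0.008, -0.0156, 0.0897, 0, 0, 0, 0, 0.008, -0.0168, 0.0966, 0, 0, 0, 0, 0.008, -0.018, 0.1035, 0, 0, 0, 0, 0.008, -0.0192, 0.1104, 0, 0, 0, 0, 0.008, -0.0204, 0.1173, 0, 0, 0, 0, 0.008, -0.0216, 0.1242, 0, 0, 0, 0, 0.008, -0.0228, 0.1311, 0, 0, 0, 0, 0.008, -0.024, 0.138, 0, 0, 0, 0])

```text
time: 20.5
tool_pos: [0.4621, 0.0634, 0.0604]
ee_rot: [-3.142, 0.0, 1.776]
ft_force: [-0.0, -0.9, 0.0]
grip_width: 0.0079
gripper_force: 0.1
```

jog_arm(moves=[0.008, -0.0012, 0.0069, 0, 0, 0, 0, 0.008, -0.0024, 0.0138, 0, 0, 0, 0, 0.008, -0.0036, 0.0207, 0, 0, 0, 0, 0.008, -0.0048, 0.0276, 0, 0, 0, 0, 0.008, -0.0058, 0.0335, 0, 0, 0, 0, 0.008, -0.0067, 0.0385, 0, 0, 0, 0, 0.008, -0.0075, 0.0435, 0, 0, 0, 0, 0.008, -0.0084, 0.0485, 0, 0, 0, 0, 0.008, -0.0093, 0.0535, 0, 0, 0, 0, 0.008, -0.0101, 0.0585, 0, 0, 0, 0, 0.008, -0.011, 0.0635, 0, 0, 0, 0, 0.008, -0.0119, 0.0685, 0, 0, 0, 0, 0.008, -0.0127, 0.0735, 0, 0, 0, 0, 0.008, -0.0136, 0.0785, 0, 0, 0, 0, 0.008, -0.0145, 0.0835, 0, 0, 0, 0, 0.008, -0.0153, 0.0885, 0, 0, 0, 0, 0.008, -0.0157, 0.0907, 0, 0, 0, 0, 0.008, -0.0157, 0.0907, 0, 0, 0, 0])

```text
time: 22.75
tool_pos: [0.4465, 0.1538, 0.0604]
ee_rot: [-3.142, 0.0, 1.776]
ft_force: [0.7, 0.4, 0.2]
grip_width: 0.008
gripper_force: 0.0
```

jog_arm(moves=[0.008, 0, 0, 0.03, 0, 0, 0, 0.008, 0, 0, 0.06, 0, 0, 0, 0.008, 0, 0, 0.1, 0, 0, 0, 0.008, 0, 0, 0.14, 0, 0, 0, 0.008, 0, 0, 0.14, 0, 0, 0, 0.008, 0, 0, 0.14, 0, 0, 0])

```text
time: 23.5
tool_pos: [0.4462, 0.1534, 0.1999]
ee_rot: [-3.141, 0.0, 1.776]
ft_force: [-0.2, -0.6, -1.6]
grip_width: 0.0078
gripper_force: 0.0
```

Run:
```python
from h import *
a,_=ctrl.grab_frame('scene');b,_=ctrl.grab_frame('side')
cv2.imwrite('pics/g.png',np.hstack([a[100:340,180:500],b[120:360,150:470]]))
```

```text
(no output)
```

View pics/g.png

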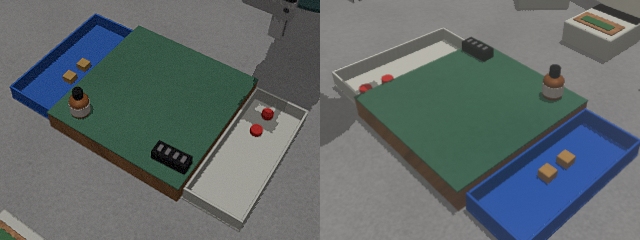

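Both caps lie in the white tray (scene crop (256,130) and (267,114)) and both clamps in the blue tray. The bottle and cover have not moved, and the arm is clear.

```bash
python3 -c "
from workcell import ctrl
print(ctrl.hand_in())"
```

```text
the job is handed in; nothing more can be done
None
```

The board is cleared and the job handed in: both clamps are in the blue tray and both caps in the white tray; the bottle and cover look unmoved in the last pictures, and the arm finished at 23.5 s of the 62 s allowed.

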